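# Set out the two tool groups in the bench rest

### The arm

A 6-joint arm with a two-finger parallel gripper is mounted at the origin on a cart in front of the work surface, level with it; the furniture and walls round the work are solid. World frame = base frame: x ahead of the robot, y to its left, z up, the work surface at z = 0. Lengths are in m, angles in degrees, forces in N, time in s.
With the tool pointing down it reaches from about 0.25 to 0.725 m from the base axis. Payload 9.7 kg.
Tool frame: the origin (TCP) lies at the very end of the fingers, on their centre line; the grasp point (between the pads) lies 19 mm behind it; y points along the fingers, x is the direction in which the jaws open and shut, and the axes are right-handed (so a half turn about y gives the same grasp; the last joint's range is limited). The gripper opens to 85 mm and grips with 20 to 120 N. Pads are 22 mm wide; open, the fingers measure 114 mm over their backs; the gripper's body (76 mm by 85 mm) begins 54 mm behind the grasp point. The pads swing forward as they close: fully open they stand 13 mm farther back than shut.
Start: joints at [66.177, 4.979, 10.078, 95.1, 0, 90], TCP at [0.222, 0.503, 0.231] pointing down, gripper open.
Joint ranges: [-179.16, 179.16], [-48.56, 103.87], [-65.8, 70.77], [-126.05, 130.52], [-82.76, 87.17], [-180, 180]. Speed limits (degrees/s): [127.2, 127.2, 147.25, 180, 180, 180].

### API

Orientations are given as [roll, pitch, yaw] about the fixed x, y, z axes, in that order (R = Rz(yaw) Ry(pitch) Rx(roll)).
In Python, from workcell import bot gives the robot as it stands.
- The arm moves only by the shell command python3 -m jog 'ROWS' [FORCE]. ROWS is JSON, a list of rows, each a list of 7 numbers: the closure, from 0 (fully open) to 1 (shut), then the shift along the world's x, y, z in units of 25 mm (1.0 is 25 mm), then the turn, a rotation vector about the world's x, y, z in units of 5 degrees (1.0 is 5 degrees). A call has 1 to 5 rows; each row is the pose to reach, as a shift and turn from the pose commanded when the call began; what a row does not reach only later rows make up. A row lasts 1/10 s, in which the tool goes at most 50 mm and 8.59 degrees, less where a joint would pass 70% of its speed; a pose out of reach is approached as far as the arm can. A call with a gripper value outside its range is refused whole. The fingers move at their own pace and stop on an object; FORCE is the grip in N (left out, the last holds). Time passes only in rows, so rows that repeat a pose let the fingers close. It gives the time, the measured TCP pose, the force and the opening at its end, in the units of the state.
- bot.get_obs(): the state, without advancing time (a new reading comes with each control period).
- bot.camera(name): name is "side" or "top" or "wrist"; returns (picture, depth): 480x640x3 uint8, red, green, blue; 480x640 float32, m along the optical axis (not along the pixel's ray), 0 where there is no reading.
- bot.camera_model(name): a dict with "fx", "fy", "cx", "cy" (pixels), "k1" (the pictures are not rectified: a ray, as slopes to the right and down, at radius r is drawn at 1 + k1 r^2 times it, then the intrinsics apply), "rvec" (rotation vector, rad) and "tvec" (3), from world to camera coordinates, as OpenCV has them; the wrist camera has in their place "tool_from_camera" (4x4, takes a point from camera to tool coordinates, whose origin is the TCP and whose axes are the tool frame's). Camera axes: x right, y down, z forward; pixel columns grow to the right and rows downward; lengths in m; the calibration is good to about 2 mm. A picture is of the moment at which its call begins: read the wrist's pose just before it. camera_model takes no time and is no camera call.
- bot.job_done(): hands the job in, once; it reports no verdict.
Trained networks look in the newest picture that a camera, given by its name, has taken for a name from the list of things; names that differ only in an ending like _2 or _b are one class to them, and where a whole thing is asked for, a point or a joint stands for the part that bears it (a point fixed in the world has none). Each returns a list of dicts, best first, with "conf" (0 to 1); they miss things now and then, are a little off and sometimes report something else, mostly with a low value. They report only what shows in the picture. A call takes as long as a camera call.
- bot.regions_of(camera, label): "pixels" (480x640 bool, what is visible of it) and "point" ([row, column] in pixels, amid what is visible of it).
The state is a dict: "time": time; "q": joint angles; "qd": joint speeds; "joint_efforts": joint torques, N m; "ee_pos": TCP position; "tcp_rot": TCP orientation; "wrist_force": force on the tool from outside, world axes, zero at the start; "torque": the same for the moment, N m; "opening": finger opening in m.
Only numpy, scipy, OpenCV 4.12 (cv2) and the standard library are available. Lean on these libraries where they do the work, as an engineer would, in place of code of your own. Each camera call takes 0.05 s, during which the arm holds its last target. There are 200 camera calls.

### The job

Set out the bench tool rest in order of use: the fault locator and the blue-gripped torque key already lie in it. Lay the ferrule cleaner in the notch immediately to the left of the fault locator and the black-capped marker in the notch immediately to its right (clean, locate, mark); lay the orange screwdriver immediately to the left of the torque key and the red screwdriver immediately to its right, left and right as seen from the robot. Each tool lies level across both wires, roughly centred on them, either way round; the two tools already in the rest and the red pen stay where they are.

Things in the scene. Friction and masses are not known exactly. Their poses are not given: they have to be found in the camera images.
- tool_rest: Fixed tool rest, turned up to 15 deg: black plate 124 x 338 mm, 8 mm high, with two steel wires (6 mm thick, at x = -40 and +40 mm) bent into waves that form six notches; a tool lies along x across both wires. Origin: centre of its underside, on the worktop; x away from the robot, y left along the row, z up. Notch centres at y = -130, -78, -26, 26, 78, 130 mm
- rest_mid (a point): Middle of the tool rest, 33 mm above the worktop = height of the notch floors on which tools rest; axes as the rest. Each notch: floor 16 mm wide, sides sloping out to 40 mm between crests 51 mm above the worktop. Between the wires fingers have room down to 10 mm above the worktop. Neighbours are 52 mm apart: open the gripper only some 10 mm wider than the tool to let go
- locator_mid (a point): Fault locator: round white pen-like torch, 143 mm long, 16 mm thick, red band near its middle, yellow label. Lies in the second notch from one end of the rest (y = -78 or +78 mm there); stays. Point: its centre, half-way up. Its y runs along it, towards the robot; its x to the left along the row
- torque_wrench_mid (a point): Torque key: flat steel open-ended wrench with blue grip, 180 mm long, up to 20 mm wide, 12 mm high. Lies in the second notch from the other end of the rest; stays. Point: middle of its length, half-way up. Its y runs along it to the blue grip, towards the robot; its x to the left along the row
- ferrule_cleaner_mid (a point): Ferrule cleaner, to be moved: white pen-like stick with blue sleeve and green tip, 174 mm long, 14 mm wide and high, 45 g, on the worktop. Point: its centre, 7 mm above its underside; y runs along it. Grasp across its width at the centre
- marker_mid (a point): Marker pen, to be moved: white barrel, black cap, 135 mm long, 16 mm thick, 20 g, on the worktop. Point: its centre, 8 mm above its underside; y runs along it. Grasp across its width at the centre
- orange_driver_mid (a point): Small screwdriver with orange handle, to be moved: 145 mm long, 30 g, on the worktop. Point: middle of its length, 6.5 mm above its underside; y runs along it. Handle (13 mm wide and high) from 14 mm behind the point (-y) to 70 mm ahead (+y); thin blade to -72 mm. Grasp across the handle at the point. In the rest the point belongs midway between the wires; the blade then dips 4 deg
- red_driver_mid (a point): The same screwdriver with a red handle, to be moved: same sizes, point and axes as the orange one
- red_pen_mid (a point): Slim red ballpoint pen, 145 mm long, 12 mm wide, 9 mm high, on the worktop; not one of the tools, stays where it is. Point: its centre; y runs along it
- module_fixture: Test fixture, not part of the job: white base 118 x 150 mm with a green circuit board and a closed red-tipped lever lying over it, 81 mm high in all. An obstacle behind and to the right of the rest: carry tools across with the fingertips at least 130 mm above the worktop. Origin: centre of its underside

How it is judged (in metres and radians):
At the end, for the whole second after the job is handed in: Each tool rests level on both wires in the notch asked for: centre within 13 mm of the notch sideways, 30 mm lengthwise, 34 to 50 mm high, level and square within 10 to 12 degrees, at rest; locator and torque key within 20 mm, pen within 30 mm of their start (((y of locator_mid in the frame of rest_mid above 0 m and y of ferrule_cleaner_mid in the frame of rest_mid between 0.117 and 0.143 m) or (y of locator_mid in the frame of rest_mid below 0 m and y of ferrule_cleaner_mid in the frame of rest_mid between -0.039 and -0.013 m)) and x of ferrule_cleaner_mid in the frame of rest_mid between -0.03 and 0.03 m and height (world z) of ferrule_cleaner_mid between 0.034 and 0.05 m and angle between ferrule_cleaner_mid's own y axis and vertical between 1.4 and 1.742 rad and angle between the y axis of each of ferrule_cleaner_mid, marker_mid, orange_driver_mid, red_driver_mid and the x axis of rest_mid, either way round below 0.21 rad and linear speed of each of ferrule_cleaner, marker, orange_driver, red_driver below 0.02 m/s and ((y of locator_mid in the frame of rest_mid above 0 m and y of marker_mid in the frame of rest_mid between 0.013 and 0.039 m) or (y of locator_mid in the frame of rest_mid below 0 m and y of marker_mid in the frame of rest_mid between -0.143 and -0.117 m)) and x of marker_mid in the frame of rest_mid between -0.03 and 0.03 m and height (world z) of marker_mid between 0.034 and 0.05 m and angle between marker_mid's own y axis and vertical between 1.4 and 1.742 rad and ((y of torque_wrench_mid in the frame of rest_mid above 0 m and y of orange_driver_mid in the frame of rest_mid between 0.117 and 0.143 m) or (y of torque_wrench_mid in the frame of rest_mid below 0 m and y of orange_driver_mid in the frame of rest_mid between -0.039 and -0.013 m)) and x of orange_driver_mid in the frame of rest_mid between -0.03 and 0.03 m and height (world z) of orange_driver_mid between 0.034 and 0.05 m and angle between orange_driver_mid's own y axis and vertical between 1.4 and 1.742 rad and ((y of torque_wrench_mid in the frame of rest_mid above 0 m and y of red_driver_mid in the frame of rest_mid between 0.013 and 0.039 m) or (y of torque_wrench_mid in the frame of rest_mid below 0 m and y of red_driver_mid in the frame of rest_mid between -0.143 and -0.117 m)) and x of red_driver_mid in the frame of rest_mid between -0.03 and 0.03 m and height (world z) of red_driver_mid between 0.034 and 0.05 m and angle between red_driver_mid's own y axis and vertical between 1.4 and 1.742 rad and distance of each of locator_mid, torque_wrench_mid from where it was at the start of the episode below 0.02 m and distance of red_pen_mid from where it was at the start of the episode below 0.03 m); the robot touches nothing.
It fails at once if the fault locator or the torque key is pushed or lifted more than 40 mm away (distance of any of locator_mid, torque_wrench_mid from where it was at the start of the episode above 0.04 m).
It fails at once if the red pen is pushed more than 40 mm away (distance of red_pen_mid from where it was at the start of the episode above 0.04 m).
It also fails if it takes over 106 s, if anything falls off the work surface, if the arm or the gripper's body presses on something with over 40 N, if the wrist force passes 120 N, or if a joint passes its speed limit or range.

## Working session

There is one attempt and no reset: what is moved stays moved. The work goes in short steps, Python scripts to look and compute and a shell command to move; the robot and the scene stay as the last step left them, time stands still between calls to the robot, and variables do not carry over. Pictures are saved under pics/ and viewed, about 12 in all and at most 16, crops included, and the job is handed in when it is done.

```bash
mkdir -p pics; ls; cat > h.py <<'E'
import numpy as np, cv2
from scipy.spatial.transform import Rotation as R
from workcell import bot
NAMES=["locator_mid","torque_wrench_mid","ferrule_cleaner_mid","marker_mid","orange_driver_mid","red_driver_mid","red_pen_mid","tool_rest","module_fixture"]
def cam_T(name,obs=None):
    m=bot.camera_model(name); T=np.eye(4)
    if "rvec" in m:
        Rm=cv2.Rodrigues(np.array(m["rvec"],float))[0]; T[:3,:3]=Rm.T; T[:3,3]=-Rm.T@np.array(m["tvec"]).ravel()
    else:
        W=np.eye(4); W[:3,:3]=R.from_euler('xyz',obs["tcp_rot"],degrees=True).as_matrix(); W[:3,3]=obs["ee_pos"]
        T=W@np.array(m["tool_from_camera"])
    return m,T
def rays(m,uv):
    d=(np.asarray(uv,float)-[m["cx"],m["cy"]])/[m["fx"],m["fy"]]
    u=d.copy()
    for _ in range(20): u=d/(1+m["k1"]*(u**2).sum(1,keepdims=True))
    return np.c_[u,np.ones(len(u))]
def onplane(m,T,uv,z):
    r=rays(m,uv)@T[:3,:3].T; s=(z-T[2,3])/r[:,2]
    return T[:3,3]+r*s[:,None]
def bydepth(m,T,uv,dep):
    return (rays(m,uv)*np.asarray(dep)[:,None])@T[:3,:3].T+T[:3,3]
def fit(P):
    "centre by extent and yaw of the long axis"
    xy=P[:,:2].astype(np.float32); (c,wh,a)=cv2.minAreaRect(xy)
    b=cv2.boxPoints((c,wh,a)); e=[b[1]-b[0],b[2]-b[1]]; e=e[0] if np.hypot(*e[0])>np.hypot(*e[1]) else e[1]
    return np.array(c),sorted(wh),np.degrees(np.arctan2(e[1],e[0]))%180
E
python3 - <<'E'
from h import *
o=bot.get_obs(); print(o)
for n in ["top","side"]:
    im,d=bot.camera(n); cv2.imwrite(f"pics/{n}0.png",im[:,:,::-1]); m,T=cam_T(n); print(n,m["fx"],T.round(3).tolist())
    np.save(f"d_{n}.npy",d)
    for nm in NAMES:
        for g in bot.regions_of(n,nm)[:2]:
            if g["conf"]<.3: continue
            v,u=np.nonzero(g["pixels"]); uv=np.c_[u,v]; dd=d[v,u]; k=dd>0
            P=bydepth(m,T,uv[k],dd[k]); zz=np.median(P[:,2]); c,wh,a=fit(onplane(m,T,uv,zz))
            print(n,nm,round(g["conf"],2),len(u),np.round(g["point"]),"c",c.round(3),"wh",np.round(wh,3),"yaw",round(a,1),"z",P[:,2].min().round(3),zz.round(3),P[:,2].max().round(3))
E
```

```text
pics
{'time': 0.0, 'q': array([ 6.61755566e+01,  5.01126401e+00,  1.00350565e+01,  9.50998883e+01,
       -1.24685831e-04,  9.00006324e+01]), 'qd': array([ 0.01655997,  0.09301585, -0.03366641, -0.06594087, -0.05115733,
       -0.04308943]), 'joint_efforts': array([-2.00036018e-03, -5.20387530e+01,  4.64803183e+01,  1.61991088e-02,
        1.48387363e-05,  1.43624845e-05]), 'ee_pos': array([0.22207304, 0.50292424, 0.23058689]), 'tcp_rot': array([-9.00001255e+01,  7.60958522e-02,  6.61749243e+01]), 'wrist_force': array([ 0.26438351, -0.39860436,  0.17416063]), 'torque': array([-0.0318133 ,  0.04667618, -0.01397278]), 'opening': 0.08551421743569021}
top 495.51258587110476 [[0.012, -0.983, 0.181, 0.341], [-1.0, -0.014, -0.009, 0.013], [0.011, -0.181, -0.983, 1.222], [0.0, 0.0, 0.0, 1.0]]
top torque_wrench_mid 0.77 377 [276. 355.] c [ 0.484 -0.055] wh [0.018 0.172] yaw 4.3 z -0.003 0.043 0.05
top ferrule_cleaner_mid 0.79 362 [278. 196.] c [0.461 0.333] wh [0.015 0.167] yaw 5.1 z -0.005 0.011 0.018
top ferrule_cleaner_mid 0.37 2681 [219. 409.] c [ 0.625 -0.192] wh [0.132 0.151] yaw 74.7 z
[... 1313 characters left out ...]
.73 534 [370. 412.] c [ 0.478 -0.399] wh [0.019 0.136] yaw 172.5 z 0.0 0.014 0.02
side orange_driver_mid 0.67 360 [349. 362.] c [ 0.448 -0.301] wh [0.018 0.137] yaw 5.1 z -0.001 0.012 0.017
side red_driver_mid 0.68 118 [177. 235.] c [0.493 0.426] wh [0.025 0.089] yaw 16.3 z -0.002 0.01 0.016
side red_pen_mid 0.53 149 [232. 361.] c [0.658 0.021] wh [0.016 0.127] yaw 96.6 z -0.001 0.007 0.012
side red_pen_mid 0.44 4256 [253. 312.] c [0.49  0.041] wh [0.139 0.385] yaw 93.9 z -0.004 0.008 0.054
side tool_rest 0.8 4370 [250. 309.] c [0.49  0.042] wh [0.143 0.386] yaw 94.4 z -0.004 0.008 0.054
side module_fixture 0.8 2598 [278. 406.] c [ 0.633 -0.205] wh [0.161 0.162] yaw 76.6 z -0.002 0.024 0.082
```

View pics/top0.png

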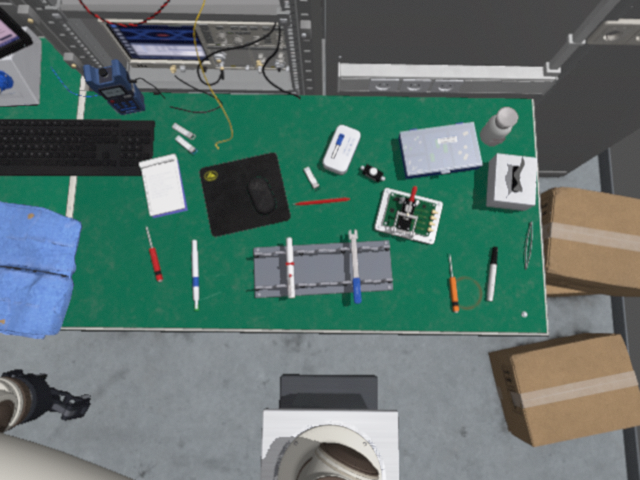

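View pics/side0.png

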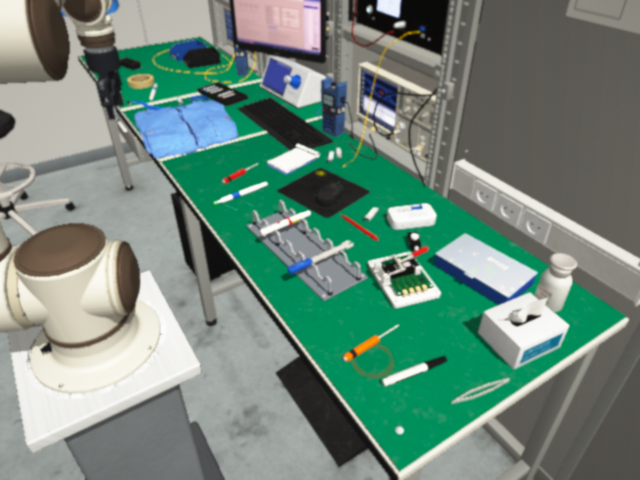

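The rest lies left of centre, with the locator at pixel (290,267) in its left half and the torque key at (355,267) in its right half. The cleaner (196,275) and red driver (155,255) are on the left; the orange driver (454,285) and marker (492,275) are on the right. The targets are therefore cleaner +130, marker +26, orange −26 and red −130.

```bash
python3 -m jog '[[0,2,-1.4,0,0,0,1.6],[0,4,-2.8,0,0,0,3.2],[0,6,-4.2,0,0,0,4.6],[0,8,-5.5,0,0,0,5.8],[0,9.6,-6.8,0,0,0,5.8]]' 40
python3 -m jog '[[0,0,0,0,0,0,0],[0,0,0,0,0,0,0]]'
cat > look.py <<'E'
import sys
from h import *
def look(names,tag,zt={}):
    o=bot.get_obs(); im,d=bot.camera("wrist"); m,T=cam_T("wrist",o)
    cv2.imwrite(f"pics/{tag}.png",im[:,:,::-1]); print("cmd",o["ee_pos"].round(4),o["tcp_rot"].round(2),"open",round(o["opening"],4))
    for nm in names:
        for g in bot.regions_of("wrist",nm)[:2]:
            if g["conf"]<.3: continue
            v,u=np.nonzero(g["pixels"]); dd=d[v,u]; k=dd>0; uv=np.c_[u,v]
            if k.sum()<20: continue
            P=bydepth(m,T,uv[k],dd[k]); zz=np.median(P[:,2]); c,wh,a=fit(onplane(m,T,uv,zz))
            print(nm,round(g["conf"],2),len(u),"u",u.min(),u.max(),"v",v.min(),v.max(),"c",c.round(4),"wh",np.round(wh,3),"yaw",round(a,1),"z",np.percentile(P[:,2],[2,50,98]).round(3))
    return im,d,m,T
if __name__=="__main__": look(sys.argv[2:],sys.argv[1])
E
python3 look.py w1 ferrule_cleaner_mid red_driver_mid locator_mid tool_rest
```

```text
time: 1.5
ee_pos: [0.4222, 0.3625, 0.2313]
tcp_rot: [-90.0, -0.0, 95.4]
wrist_force: [0.0, 0.8, 0.5]
opening: 0.0856
time: 1.7
ee_pos: [0.4216, 0.3629, 0.2311]
tcp_rot: [-90.0, 0.0, 95.0]
wrist_force: [-0.5, 0.1, -0.2]
opening: 0.0853
cmd [0.4216 0.3629 0.2311] [-89.98   0.    95.01] open 0.0853
red_driver_mid 0.83 1069 u 368 395 v 229 338 c [0.5118 0.4397] wh [0.015 0.14 ] yaw 18.4 z [0.001 0.013 0.015]
red_driver_mid 0.35 837 u 0 94 v 357 370 c [0.6524 0.0398] wh [0.016 0.118] yaw 98.8 z [0.001 0.007 0.01 ]
locator_mid 0.71 2897 u 29 78 v 173 312 c [0.4814 0.1059] wh [0.029 0.145] yaw 0.9 z [0.037 0.047 0.052]
tool_rest 0.59 15538 u 0 170 v 174 286 c [0.48   0.0976] wh [0.126 0.192] yaw 94.3 z [0.006 0.008 0.051]
```

View pics/w1.png

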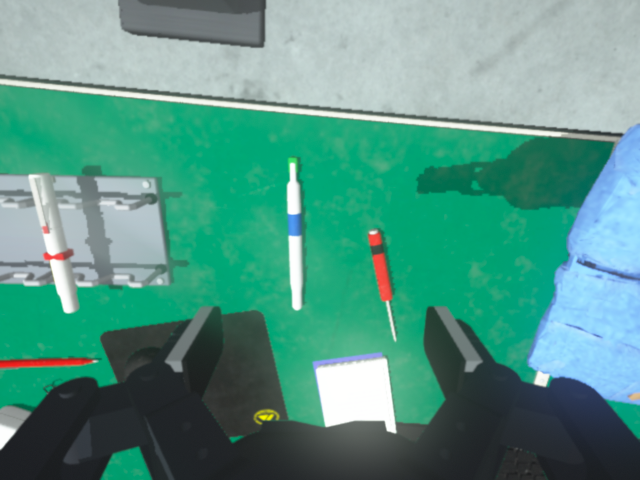

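The cleaner runs from (293,158) to (297,310) and the red driver from (374,231) to (395,340). The rest's left end shows at left.

```bash
python3 - <<'E'
from h import *
o=bot.get_obs(); m,T=cam_T("wrist",o)
P=onplane(m,T,[[293.5,157],[297,311],[374.5,230],[395,341]],.007); print(P.round(4))
for i in (0,2): print((P[i]+P[i+1])/2, np.degrees(np.arctan2(*(P[i+1]-P[i])[1::-1])), np.linalg.norm(P[i+1]-P[i]))
Q=onplane(m,T,[[158,178],[171,285]],.008); print(Q.round(4), np.degrees(np.arctan2(*(Q[1]-Q[0])[1::-1])))
# rest from top camera by plate corners
m,T=cam_T("top"); bot.camera("top")
g=bot.regions_of("top","tool_rest")[0]; 
d=np.load("d_top.npy"); v,u=np.nonzero(g["pixels"]); k=d[v,u]>0; W=bydepth(m,T,np.c_[u,v][k],d[v,u][k]); q=W[(W[:,2]<.012)]; print(fit(q))
E
```

```text
[[0.3767 0.3293 0.007 ]
 [0.5543 0.3453 0.007 ]
 [0.4464 0.4227 0.007 ]
 [0.5844 0.4672 0.007 ]]
[0.46552254 0.33732877 0.007     ] 5.1360921234525785 0.17835709148912587
[0.51538294 0.44493727 0.007     ] 17.868809607959065 0.14505240244228032
[[0.4112 0.1912 0.008 ]
 [0.5333 0.1992 0.008 ]] 3.7348499056576823
(array([0.48505807, 0.02213851]), [0.13095515966415405, 0.343634694814682], np.float32(94.54489))
```

```bash
python3 -m jog '[[0,0.9,-0.5,-1.5,0,0,0],[0,1.76,-1.04,-3.3,0,0,0],[0,1.76,-1.04,-5.2,0,0,0],[0.3,1.76,-1.04,-5.2,0,0,0],[0.5,1.76,-1.04,-5.2,0,0,0]]'
python3 look.py w2 ferrule_cleaner_mid red_driver_mid
```

```text
time: 2.55
ee_pos: [0.4642, 0.338, 0.1022]
tcp_rot: [-90.0, 0.0, 95.2]
wrist_force: [0.5, 0.2, 0.8]
opening: 0.0589
cmd [0.4642 0.338  0.1022] [-8.996e+01  2.000e-02  9.521e+01] open 0.0589
ferrule_cleaner_mid 0.81 4253 u 308 331 v 110 347 c [0.4633 0.3344] wh [0.016 0.173] yaw 4.3 z [0.001 0.012 0.015]
red_driver_mid 0.88 2126 u 432 463 v 228 349 c [0.4931 0.4318] wh [0.015 0.101] yaw 18.1 z [0.005 0.013 0.015]
```

View pics/w2.png

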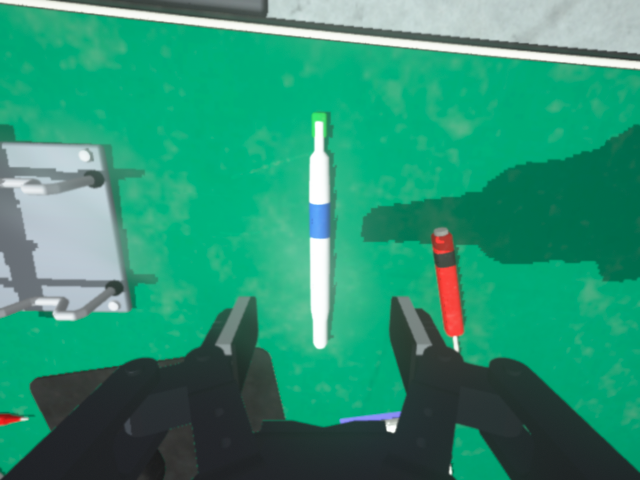

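```bash
python3 -m jog '[[0.5,-0.05,-0.06,-1.5,0,0,0],[0.5,-0.05,-0.06,-2.8,0,0,0],[0.5,-0.05,-0.06,-3.6,0,0,0],[0.5,-0.05,-0.06,-3.94,0,0,0],[0.5,-0.05,-0.06,-3.94,0,0,0]]' 40
python3 -m jog '[[1,0,0,0,0,0,0],[1,0,0,0,0,0,0],[1,0,0,0,0,0,0],[1,0,0,0,0,0,0],[1,0,0,0,0,0,0]]' 40
```

```text
time: 3.2
ee_pos: [0.4638, 0.3368, 0.0037]
tcp_rot: [-90.0, -0.0, 95.2]
wrist_force: [-0.3, 0.0, 0.5]
opening: 0.0426
time: 3.7
ee_pos: [0.4645, 0.337, 0.0048]
tcp_rot: [-90.1, -0.1, 95.2]
wrist_force: [-1.0, 1.3, 7.4]
opening: 0.0117
```

```bash
python3 -m jog '[[1,0,0,0.4,0,0,0],[1,0,0,1.5,0,0,0],[1,0,0,3.2,0,0,0],[1,0,0,5,0,0,0],[1,0,0,6,0,0,0]]' 40
python3 look.py w3 ferrule_cleaner_mid locator_mid tool_rest
```

```text
time: 4.2
ee_pos: [0.4642, 0.3367, 0.1578]
tcp_rot: [-90.2, -0.1, 95.2]
wrist_force: [0.6, 0.1, 0.3]
opening: 0.0122
cmd [0.4642 0.3367 0.1578] [-90.23  -0.14  95.17] open 0.0122
ferrule_cleaner_mid 0.81 8810 u 307 340 v 106 426 c [0.4516 0.3349] wh [0.014 0.147] yaw 5.2 z [0.161 0.166 0.168]
locator_mid 0.82 3761 u 0 44 v 133 314 c [0.4838 0.1073] wh [0.027 0.143] yaw 176.9 z [0.036 0.046 0.05 ]
tool_rest 0.81 19065 u 0 163 v 136 280 c [0.4778 0.1209] wh [0.125 0.145] yaw 93.9 z [0.006 0.008 0.05 ]
tool_rest 0.31 3852 u 0 45 v 132 314 c [0.4835 0.107 ] wh [0.027 0.143] yaw 177.6 z [0.008 0.046 0.05 ]
```

View pics/w3.png

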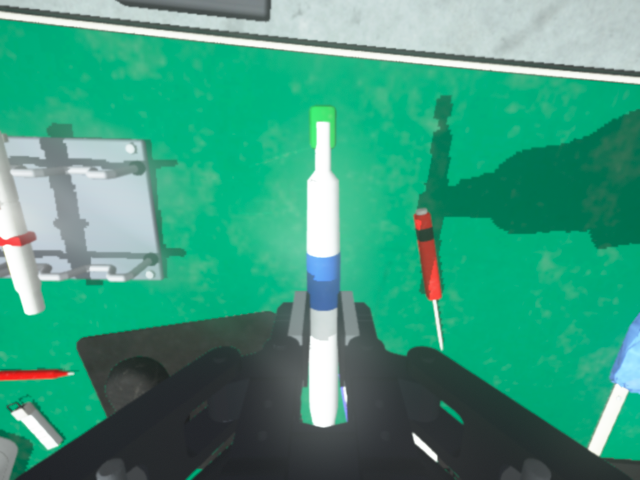

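```bash
python3 - <<'E'
from h import *
o=bot.get_obs(); m,T=cam_T("wrist",o)
im=cv2.imread("pics/w3.png"); 
Q=onplane(m,T,[[148.5,139],[162.5,279]],.008); a=np.arctan2(*(Q[1]-Q[0])[1::-1]); print(Q.round(4),np.degrees(a))
mid=(Q[0]+Q[1])[:2]/2; l=np.array([-np.sin(a),np.cos(a)])
print("centre",mid-.169*l, "notches",{y:(mid+(y/1000-.169)*l).round(4) for y in (130,78,26,-26,-130)})
E
```

```text
[[0.4094 0.1927 0.008 ]
 [0.5305 0.197  0.008 ]] 2.024471738791249
centre [0.47591618 0.02597654] notches {130: array([0.4713, 0.1559]), 78: array([0.4732, 0.1039]), 26: array([0.475, 0.052]), -26: array([ 0.4768, -0.    ]), -130: array([ 0.4805, -0.1039])}
```

```bash
python3 -m jog '[[1,0.1,-1.8,0,0,0,-0.2],[1,0.2,-3.6,0,0,0,-0.2],[1,0.34,-5.4,0,0,0,-0.2],[1,0.34,-7.2,0,0,0,-0.2],[1,0.34,-7.2,0,0,0,-0.2]]' 40
python3 look.py w4 ferrule_cleaner_mid locator_mid tool_rest torque_wrench_mid
```

```text
time: 4.9
ee_pos: [0.4713, 0.152, 0.1517]
tcp_rot: [-89.9, 0.1, 93.9]
wrist_force: [1.0, 0.3, -0.3]
opening: 0.0117
cmd [0.4713 0.152  0.1517] [-8.988e+01  9.000e-02  9.392e+01] open 0.0117
ferrule_cleaner_mid 0.95 9030 u 306 340 v 106 426 c [0.4584 0.1505] wh [0.014 0.147] yaw 4.6 z [0.155 0.16  0.162]
ferrule_cleaner_mid 0.42 248 u 118 151 v 386 397 c [ 0.6605 -0.0248] wh [0.013 0.034] yaw 97.9 z [0.002 0.007 0.01 ]
locator_mid 0.92 3854 u 240 271 v 148 329 c [0.4817 0.1022] wh [0.021 0.142] yaw 1.5 z [0.042 0.048 0.052]
tool_rest 0.67 41791 u 0 373 v 152 297 c [0.4856 0.0278] wh [0.127 0.33 ] yaw 94.1 z [0.007 0.008 0.051]
torque_wrench_mid 0.87 6322 u 0 91 v 112 338 c [ 0.4874 -0.053 ] wh [0.026 0.176] yaw 5.6 z [0.035 0.042 0.048]
```

View pics/w4.png

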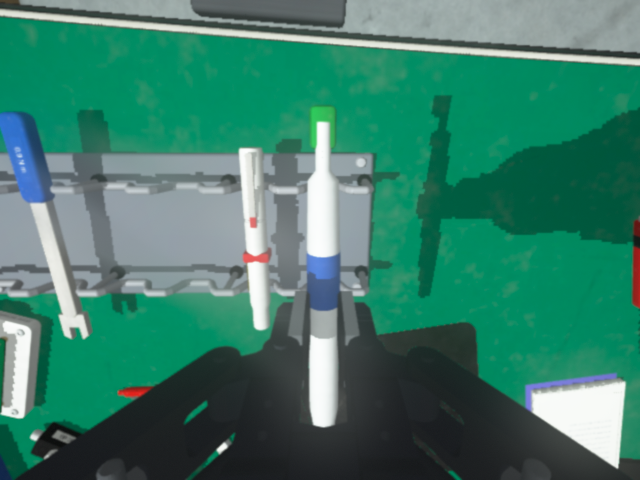

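```bash
python3 -m jog '[[1,0,0,-1,0,0,0],[1,0,0,-2,0,0,0],[1,0,0,-2,0,0,0],[1,0,0,-2,0,0,0]]' 40
```

```text
time: 5.55
ee_pos: [0.4717, 0.157, 0.1029]
tcp_rot: [-89.9, 0.0, 94.3]
wrist_force: [-0.4, 0.6, 1.1]
opening: 0.0119
```

```bash
cat > rest.py <<'E'
from look import *
im,d,m,T=look(["locator_mid","torque_wrench_mid"],"r_tmp")
g=bot.regions_of("wrist","tool_rest")[0]; v,u=np.nonzero(g["pixels"]|(d>9)); k=d[v,u]>0
W=bydepth(m,T,np.c_[u,v][k],d[v,u][k]); q=W[W[:,2]<.013]; c,wh,a=fit(q); print("plate",c,wh,a)
# wire crests: points 47..53 mm high off the tools
v,u=np.nonzero(d>0); W=bydepth(m,T,np.c_[u,v],d[v,u])
a=np.radians(4.1); D=W[:,:2]-[.4845,.0245]; X=D@[np.cos(a),np.sin(a)]; Y=D@[-np.sin(a),np.cos(a)]
for xs in (-.04,.04):
    k=(abs(X-xs)<.008)&(abs(Y)<.17)&(W[:,2]>.025)&(W[:,2]<.056)
    print("wire",xs,[(int(y*1000),int(1000*W[k&(abs(Y-y)<.003)][:,2].max())) if (k&(abs(Y-y)<.003)).any() else None for y in np.arange(-.165,.166,.006)], "x",np.median(X[k]).round(4))
E
python3 rest.py
```

```text
cmd [0.4717 0.157  0.1029] [-8.994e+01  1.000e-02  9.426e+01] open 0.0119
torque_wrench_mid 0.55 2167 u 0 39 v 263 377 c [ 0.5344 -0.0492] wh [0.025 0.086] yaw 4.3 z [0.034 0.039 0.042]
plate [0.48865494 0.05927271] [0.13743431866168976, 0.27098986506462097] 94.473015
wire -0.04 [None, None, None, None, None, None, None, None, None, None, None, None, None, None, None, None, None, None, (-56, 33), (-50, 50), (-44, 52), (-38, 48), (-32, 36), (-26, 34), (-20, 35), (-14, 47), (-8, 52), (-2, 52), (3, 52), (9, 52), (15, 44), (21, 34), (27, 34), (33, 38), (39, 50), (45, 52), (51, 52), (57, 52), (63, 49), (69, 48), (75, 53), (81, 53), (87, 45), (93, 51), (99, 52), (105, 52), (111, 52), (117, 47), (123, 34), None, None, (141, 48), (147, 52), (153, 52), (159, 52), (165, 47)] x -0.0404
wire 0.04 [None, None, None, None, None, None, None, None, None, None, None, None, None, None, (-80, 42), (-74, 42), (-68, 40), (-62, 50), (-56, 52), (-50, 52), (-44, 51), (-38, 48), (-32, 36), (-26, 34), (-20, 34), (-14, 48), (-8, 52), (-2, 52), (3, 52), (9, 51), (15, 43), (21, 34), (27, 34), (33, 39), (39, 50), (45, 52), (51, 52), (57, 52), (63, 48), (69, 48), (75, 51), (81, 50), (87, 44), (93, 51), (99, 52), None, None, None, None, None, None, None, None, None, None, None] x 0.0387
```

```bash
python3 -m jog '[[1,0.14,-0.11,-0.8,0,0,0],[1,0.14,-0.11,-1.6,0,0,0],[1,0.14,-0.11,-2.2,0,0,0],[1,0.14,-0.11,-2.5,0,0,0],[1,0.14,-0.11,-2.54,0,0,0]]' 40
python3 -m jog '[[1,0,0,0,0,0,0],[0.7,0,0,0,0,0,0],[0.7,0,0,0,0,0,0],[0.7,0,0,0,0,0,0]]' 40
python3 -m jog '[[0.7,0,0,0.4,0,0,0],[0.7,0,0,1.2,0,0,0],[0.7,0,0,2.6,0,0,0],[0.7,0,0,4.4,0,0,0],[0.7,0,0,4.4,0,0,0]]' 40
python3 look.py w5 ferrule_cleaner_mid locator_mid
```

```text
time: 6.25
ee_pos: [0.4752, 0.1535, 0.0388]
tcp_rot: [-89.9, 0.0, 94.2]
wrist_force: [0.1, -0.0, 0.1]
opening: 0.0119
time: 6.65
ee_pos: [0.4758, 0.1536, 0.0398]
tcp_rot: [-90.0, -0.0, 94.2]
wrist_force: [0.8, 0.7, -0.2]
opening: 0.0261
time: 7.15
ee_pos: [0.4778, 0.1542, 0.1562]
tcp_rot: [-90.5, -0.1, 94.2]
wrist_force: [1.1, -0.5, 0.4]
opening: 0.0257
cmd [0.4778 0.1542 0.1562] [-90.51  -0.12  94.17] open 0.0257
ferrule_cleaner_mid 0.6 277 u 117 152 v 375 386 c [ 0.6607 -0.0229] wh [0.013 0.036] yaw 99.0 z [0.002 0.007 0.01 ]
locator_mid 0.56 3828 u 237 269 v 136 317 c [0.482  0.1025] wh [0.021 0.142] yaw 1.9 z [0.041 0.048 0.052]
```

View pics/w5.png

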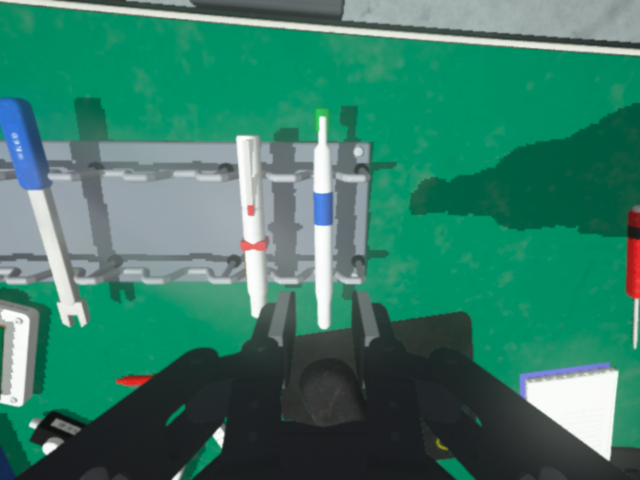

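The cleaner lies in the leftmost notch across both wires (323,220), and the locator is undisturbed. Next is the red driver.

```bash
python3 -m jog '[[0.4,0.2,1.8,0,0,0,0.6],[0.4,0.5,3.6,0,0,0,1.2],[0.4,0.8,5.4,0,0,0,1.8],[0.4,1,7.2,0,0,0,2.4],[0.4,1.2,9,0,0,0,2.76]]' 40
python3 -m jog '[[0.4,0.14,1.2,-1,0,0,0],[0.4,0.28,2.4,-2,0,0,0],[0.4,0.28,2.4,-2,0,0,0],[0.4,0.28,2.4,-2,0,0,0]]' 40
python3 look.py w6 red_driver_mid orange_driver_mid
```

```text
time: 7.8
ee_pos: [0.505, 0.38, 0.1477]
tcp_rot: [-89.9, 0.0, 108.1]
wrist_force: [1.1, -0.0, -0.4]
opening: 0.051
time: 8.2
ee_pos: [0.5115, 0.4382, 0.0969]
tcp_rot: [-89.8, 0.1, 108.0]
wrist_force: [0.4, -0.6, 0.9]
opening: 0.0515
cmd [0.5115 0.4382 0.0969] [-8.9780e+01  1.0000e-01  1.0804e+02] open 0.0515
red_driver_mid 0.77 2697 u 317 337 v 147 339 c [0.5144 0.4407] wh [0.013 0.14 ] yaw 18.1 z [0.007 0.013 0.015]
```

View pics/w6.png

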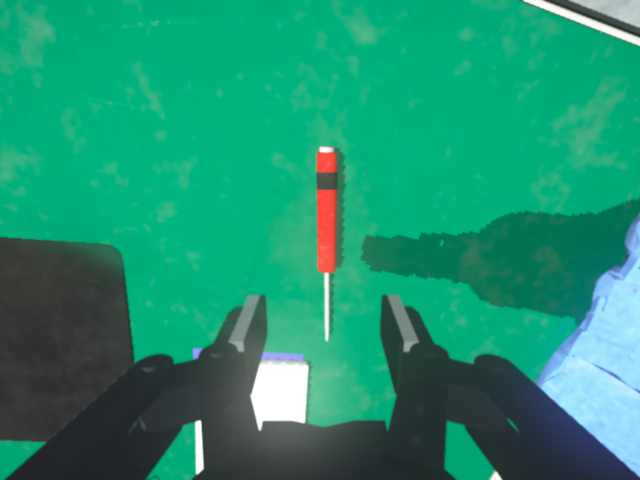

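The driver runs from (327,147) to (327,341), aligned with the jaws.

```bash
python3 -m jog '[[0.4,0.05,0.06,-1.4,0,0,0],[0.4,0.05,0.06,-2.7,0,0,0],[0.4,0.05,0.06,-3.5,0,0,0],[0.4,0.05,0.06,-3.76,0,0,0],[0.5,0.05,0.06,-3.76,0,0,0]]' 40
python3 -m jog '[[1,0,0,0,0,0,0],[1,0,0,0,0,0,0],[1,0,0,0,0,0,0],[1,0,0,0,0,0,0],[1,0,0,0,0,0,0]]' 40
python3 -m jog '[[1,0,0,0.4,0,0,0],[1,0,0,1.5,0,0,0],[1,0,0,3.2,0,0,0],[1,0,0,5,0,0,0],[1,0,0,6.4,0,0,0]]' 40
python3 look.py w7 red_driver_mid
```

```text
time: 8.85
ee_pos: [0.5139, 0.4393, 0.0056]
tcp_rot: [-90.0, 0.0, 107.9]
wrist_force: [0.1, -0.2, 0.5]
opening: 0.043
time: 9.35
ee_pos: [0.5147, 0.4406, 0.0074]
tcp_rot: [-90.2, -0.1, 108.0]
wrist_force: [0.2, -1.3, 6.6]
opening: 0.0116
time: 9.85
ee_pos: [0.5139, 0.4402, 0.1693]
tcp_rot: [-90.1, -0.1, 108.0]
wrist_force: [0.4, 0.4, 0.1]
opening: 0.0117
cmd [0.5139 0.4402 0.1693] [-9.0150e+01 -6.0000e-02  1.0798e+02] open 0.0117
red_driver_mid 0.7 6263 u 308 340 v 150 426 c [0.5104 0.4383] wh [0.013 0.134] yaw 17.7 z [0.169 0.175 0.176]
```

```bash
python3 -m jog '[[1,-0.2,-1.9,0,0,0,-0.6],[1,-0.4,-3.8,0,0,0,-1.2],[1,-0.6,-5.7,0,0,0,-1.8],[1,-0.8,-7.6,0,0,0,-2.4],[1,-0.8,-9.5,0,0,0,-2.78]]' 40
python3 -m jog '[[1,0,-1.9,0,0,0,0],[1,0,-3.8,0,0,0,0],[1,0,-5.7,0,0,0,0],[1,0,-7.6,0,0,0,0],[1,0,-9.5,0,0,0,0]]' 40
python3 -m jog '[[1,0,-1.4,0,0,0,0],[1,0,-2.83,0,0,0,0],[1,0,-2.83,0,0,0,0],[1,0,-2.83,0,0,0,0]]' 40
python3 rest.py
```

```text
time: 10.45
ee_pos: [0.4929, 0.2008, 0.1655]
tcp_rot: [-90.0, -0.0, 94.0]
wrist_force: [1.2, -0.5, 0.0]
opening: 0.0116
time: 10.95
ee_pos: [0.4933, -0.0368, 0.1657]
tcp_rot: [-90.0, 0.0, 94.1]
wrist_force: [2.2, 0.4, 0.2]
opening: 0.0113
time: 11.35
ee_pos: [0.4936, -0.1062, 0.1653]
tcp_rot: [-90.0, -0.0, 94.0]
wrist_force: [-0.3, -0.3, 0.5]
opening: 0.0114
cmd [ 0.4936 -0.1062  0.1653] [-8.999e+01 -2.000e-02  9.397e+01] open 0.0114
locator_mid 0.8 4702 u 558 624 v 139 316 c [0.4821 0.0962] wh [0.029 0.143] yaw 7.8 z [0.037 0.047 0.052]
torque_wrench_mid 0.94 4484 u 371 409 v 107 322 c [ 0.4864 -0.0559] wh [0.021 0.174] yaw 3.9 z [0.008 0.043 0.048]
plate [0.48728439 0.01572065] [0.12949667870998383, 0.3266884386539459] 93.91795
wire -0.04 [(-165, 51), (-159, 52), (-153, 52), (-147, 50), (-141, 42), None, None, None, (-116, 50), (-110, 52), (-104, 52), (-98, 51), (-92, 48), (-86, 47), (-80, 48), (-74, 48), (-68, 46), (-62, 51), (-56, 53), (-50, 53), (-44, 52), (-38, 45), (-32, 35), (-26, 34), (-20, 40), (-14, 49), (-8, 52), (-2, 52), (3, 53), (9, 49), (15, 37), (21, 34), (27, 35), (33, 43), (39, 52), (45, 52), (51, 52), (57, 51), (63, 44), (69, 49), (75, 53), (81, 51), (87, 46), (93, 52), (99, 51), None, None, None, None, None, None, None, None, None, None, None] x -0.0406
wire 0.04 [(-165, 50), (-159, 52), (-153, 52), (-147, 50), None, None, None, None, (-116, 50), (-110, 52), (-104, 53), (-98, 52), (-92, 48), (-86, 42), (-80, 42), (-74, 43), (-68, 45), (-62, 51), (-56, 52), (-50, 52), (-44, 51), (-38, 43), (-32, 34), (-26, 34), (-20, 37), (-14, 49), (-8, 52), (-2, 52), (3, 52), (9, 50), (15, 37), (21, 33), (27, 34), (33, 42), (39, 50), (45, 52), (51, 52), (57, 52), (63, 46), (69, 49), (75, 50), (81, 49), (87, 46), (93, 52), (99, 52), (105, 52), (111, 51), (117, 38), (123, 46), (129, 43), None, None, None, None, None, None] x 0.0385
```

```bash
python3 -m jog '[[1,0,0,-1.6,0,0,0],[1,0,0,-3.2,0,0,0],[1,0,0,-4.3,0,0,0],[1,0,0,-4.8,0,0,0],[1,0,0,-4.98,0,0,0]]' 40
python3 -m jog '[[1,0,0,0,0,0,0],[0.7,0,0,0,0,0,0],[0.7,0,0,0,0,0,0],[0.7,0,0,0,0,0,0]]' 40
python3 -m jog '[[0.7,0,0,0.4,0,0,0],[0.7,0,0,1.2,0,0,0],[0.7,0,0,2.8,0,0,0],[0.7,0,0,4.6,0,0,0],[0.7,0,0,5,0,0,0]]' 40
python3 look.py w8 red_driver_mid torque_wrench_mid
```

```text
time: 12.05
ee_pos: [0.4933, -0.105, 0.04]
tcp_rot: [-89.9, -0.0, 94.1]
wrist_force: [-1.0, 0.5, 1.3]
opening: 0.0115
time: 12.45
ee_pos: [0.4944, -0.1058, 0.0418]
tcp_rot: [-90.1, 0.0, 94.1]
wrist_force: [0.1, 0.2, 1.0]
opening: 0.0256
time: 12.95
ee_pos: [0.4955, -0.1061, 0.1719]
tcp_rot: [-90.4, 0.1, 94.1]
wrist_force: [0.3, -0.7, 0.7]
opening: 0.0255
cmd [ 0.4955 -0.1061  0.1719] [-90.42   0.12  94.07] open 0.0255
red_driver_mid 0.7 1956 u 316 334 v 136 298 c [ 0.4925 -0.1057] wh [0.014 0.134] yaw 4.7 z [0.01  0.045 0.048]
torque_wrench_mid 0.7 3937 u 372 408 v 103 314 c [ 0.4858 -0.0561] wh [0.019 0.173] yaw 4.1 z [0.038 0.044 0.048]
torque_wrench_mid 0.61 39980 u 279 639 v 141 276 c [0.4848 0.0131] wh [0.124 0.32 ] yaw 94.2 z [0.007 0.008 0.051]
```

View pics/w8.png

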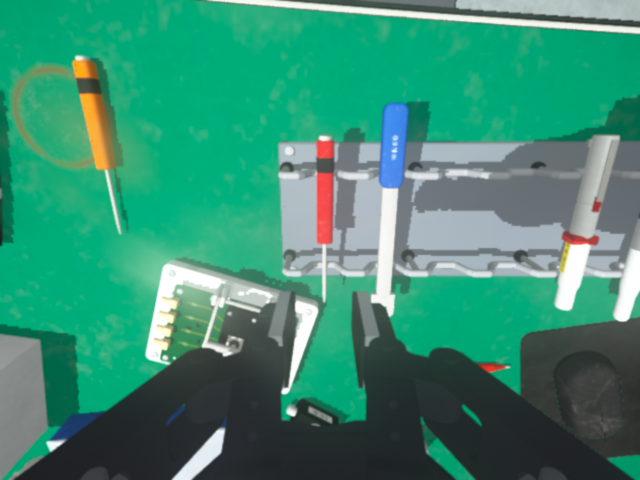

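The red driver lies in the rightmost notch (325,220), with its blade on the far wire. The orange driver shows from (83,57) to (120,233).

```bash
python3 - <<'E'
from h import *
o=bot.get_obs(); m,T=cam_T("wrist",o)
P=onplane(m,T,[[83,56],[120.5,234]],.006); print(P.round(4),P.mean(0),np.degrees(np.arctan2(*(P[1]-P[0])[1::-1])))
E
```

```text
[[ 0.3805 -0.2998  0.006 ]
 [ 0.5236 -0.2879  0.006 ]] [ 0.45203981 -0.29384038  0.006     ] 4.7268367169296
```

```bash
python3 -c "
from workcell import bot; print(bot.get_obs()['q'].round(1))"
python3 -m jog '[[0.5,-0.4,-1.9,0,0,0,0],[0.4,-0.9,-3.8,0,0,0,0],[0.4,-1.4,-5.7,0,0,0,0],[0.4,-1.7,-7.56,0,0,0,0],[0.4,-1.7,-7.56,-1.2,0,0,0]]' 40
python3 -m jog '[[0.4,0,0,-1.4,0,0,0],[0.4,0,0,-1.4,0,0,0],[0.4,0,0,-1.4,0,0,0]]' 40
python3 look.py w9 orange_driver_mid
python3 -c "
from workcell import bot; print(bot.get_obs()['q'].round(1))"
```

```text
[-12.1  -2.1  -4.3  87.7   0.  -16.2]
time: 13.6
ee_pos: [0.4508, -0.2998, 0.1367]
tcp_rot: [-90.1, 0.2, 93.8]
wrist_force: [0.5, 0.7, -0.6]
opening: 0.0511
time: 13.9
ee_pos: [0.4505, -0.2941, 0.1]
tcp_rot: [-89.9, -0.1, 94.1]
wrist_force: [0.5, -1.1, 0.8]
opening: 0.0514
cmd [ 0.4505 -0.2941  0.1   ] [-89.87  -0.1   94.09] open 0.0514
orange_driver_mid 0.81 2686 u 308 328 v 142 330 c [ 0.4504 -0.2981] wh [0.013 0.137] yaw 4.4 z [0.007 0.013 0.015]
[-33.1   2.9  -6.4  80.6   0.  -37.2]
```

View pics/w9.png

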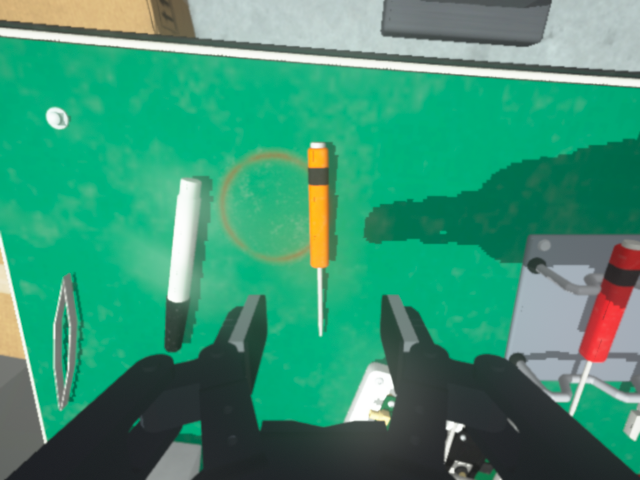

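```bash
python3 -m jog '[[0.4,0,-0.15,-1.4,0,0,0],[0.4,0,-0.15,-2.7,0,0,0],[0.4,0,-0.15,-3.5,0,0,0],[0.4,0,-0.15,-3.84,0,0,0],[0.5,0,-0.15,-3.84,0,0,0]]' 40
python3 -m jog '[[1,0,0,0,0,0,0],[1,0,0,0,0,0,0],[1,0,0,0,0,0,0],[1,0,0,0,0,0,0],[1,0,0,0,0,0,0]]' 40
python3 -m jog '[[1,0,0,0.4,0,0,0],[1,0,0,1.5,0,0,0],[1,0,0,3.2,0,0,0],[1,0,0,5,0,0,0],[1,0,0,6.4,0,0,0]]' 40
python3 look.py w10 orange_driver_mid
```

```text
time: 14.5
ee_pos: [0.4516, -0.2983, 0.0052]
tcp_rot: [-90.0, 0.0, 94.1]
wrist_force: [-0.4, 0.2, -0.9]
opening: 0.0426
time: 15.0
ee_pos: [0.4523, -0.299, 0.0067]
tcp_rot: [-90.1, 0.1, 94.1]
wrist_force: [-1.2, 0.8, 6.2]
opening: 0.0117
time: 15.5
ee_pos: [0.4515, -0.2986, 0.1686]
tcp_rot: [-90.1, 0.1, 94.1]
wrist_force: [0.4, -0.1, -0.8]
opening: 0.0117
cmd [ 0.4515 -0.2986  0.1686] [-90.12   0.1   94.07] open 0.0117
orange_driver_mid 0.6 6322 u 308 341 v 151 426 c [ 0.4475 -0.2997] wh [0.013 0.133] yaw 3.3 z [0.169 0.175 0.176]
```

```bash
python3 -m jog '[[1,0.2,1.9,0,0,0,0],[1,0.4,3.8,0,0,0,0],[1,0.6,5.7,0,0,0,0],[1,0.8,7.6,0,0,0,0],[1,1.1,9.5,0,0,0,0]]' 40
python3 -m jog '[[1,0.28,1.5,0,0,0,0],[1,0.28,2.36,0,0,0,0],[1,0.28,2.36,0,0,0,0],[1,0.28,2.36,0,0,0,0]]' 40
python3 look.py w11 orange_driver_mid torque_wrench_mid locator_mid
```

```text
time: 16.1
ee_pos: [0.4783, -0.0592, 0.165]
tcp_rot: [-90.0, 0.0, 94.1]
wrist_force: [1.6, 0.5, -1.6]
opening: 0.0116
time: 16.5
ee_pos: [0.4856, -0.0018, 0.1648]
tcp_rot: [-90.0, 0.0, 94.1]
wrist_force: [1.1, -0.4, -0.8]
opening: 0.0117
cmd [ 0.4856 -0.0018  0.1648] [-8.999e+01  2.000e-02  9.415e+01] open 0.0117
torque_wrench_mid 0.73 4245 u 236 274 v 108 323 c [ 0.4864 -0.0544] wh [0.02  0.173] yaw 4.4 z [0.038 0.044 0.048]
locator_mid 0.74 3747 u 437 476 v 141 316 c [0.4815 0.0983] wh [0.023 0.142] yaw 6.9 z [0.04  0.048 0.052]
```

```bash
python3 -m jog '[[1,0,0,-1.6,0,0,0],[1,0,0,-3.2,0,0,0],[1,0,0,-4.3,0,0,0],[1,0,0,-4.8,0,0,0],[1,0,0,-4.98,0,0,0]]' 40
python3 -m jog '[[1,0,0,0,0,0,0],[0.7,0,0,0,0,0,0],[0.7,0,0,0,0,0,0],[0.7,0,0,0,0,0,0]]' 40
python3 -m jog '[[0.7,0,0,0.4,0,0,0],[0.7,0,0,1.2,0,0,0],[0.7,0,0,2.8,0,0,0],[0.7,0,0,4.6,0,0,0],[0.7,0,0,5,0,0,0]]' 40
python3 look.py w12 orange_driver_mid red_driver_mid torque_wrench_mid ferrule_cleaner_mid locator_mid
```

```text
time: 17.2
ee_pos: [0.4852, -0.0025, 0.0394]
tcp_rot: [-89.9, -0.0, 94.0]
wrist_force: [-0.6, -0.4, 2.1]
opening: 0.0119
time: 17.6
ee_pos: [0.4864, -0.002, 0.0413]
tcp_rot: [-90.1, 0.0, 94.1]
wrist_force: [0.2, -0.1, 0.1]
opening: 0.0257
time: 18.1
ee_pos: [0.4875, -0.002, 0.1713]
tcp_rot: [-90.4, 0.0, 94.1]
wrist_force: [-0.1, -0.0, -0.3]
opening: 0.0253
cmd [ 0.4875 -0.002   0.1713] [-9.043e+01  3.000e-02  9.408e+01] open 0.0253
orange_driver_mid 0.56 1988 u 315 332 v 135 298 c [ 0.4841 -0.0025] wh [0.013 0.134] yaw 4.6 z [0.035 0.045 0.049]
red_driver_mid 0.85 2320 u 175 208 v 136 297 c [ 0.4915 -0.1038] wh [0.016 0.133] yaw 5.4 z [0.035 0.044 0.048]
torque_wrench_mid 0.84 4098 u 238 275 v 104 315 c [ 0.486  -0.0545] wh [0.02  0.173] yaw 4.3 z [0.037 0.044 0.048]
ferrule_cleaner_mid 0.71 3984 u 493 543 v 109 320 c [0.4752 0.1497] wh [0.018 0.173] yaw 4.0 z [0.007 0.044 0.047]
ferrule_cleaner_mid 0.35 2433 u 174 208 v 136 299 c [ 0.4925 -0.1041] wh [0.016 0.135] yaw 5.2 z [0.033 0.044 0.048]
locator_mid 0.96 3675 u 434 473 v 136 309 c [0.4817 0.0979] wh [0.023 0.142] yaw 6.8 z [0.039 0.048 0.052]
```

View pics/w12.png

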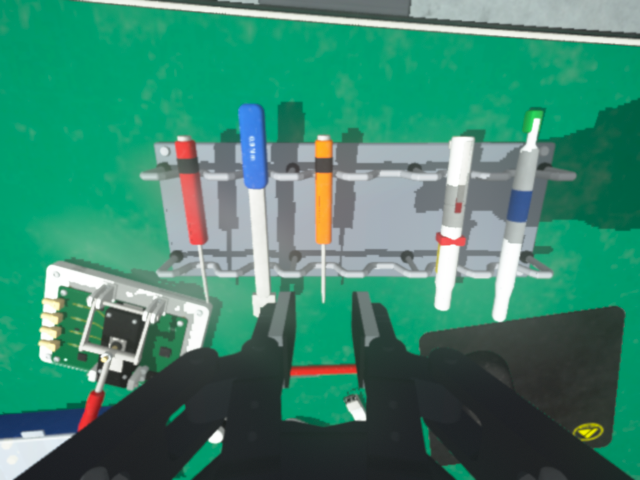

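The orange driver lies in its notch at (323,200), with the red driver and torque key as placed. Last is the marker.

```bash
python3 -m jog '[[0.5,-0.1,-1.9,0,0,0,-0.5],[0.4,-0.2,-3.8,0,0,0,-1],[0.4,-0.3,-5.7,0,0,0,-1.5],[0.4,-0.36,-7.6,0,0,0,-2],[0.4,-0.36,-9.5,0,0,0,-2.4]]' 40
python3 -m jog '[[0.4,0,-1.9,0,0,0,0],[0.4,0,-3.8,0,0,0,0],[0.4,0,-5.5,-0.5,0,0,0],[0.4,0,-6.26,-2,0,0,0],[0.4,0,-6.26,-2.6,0,0,0]]' 40
python3 -m jog '[[0.4,0,0,0,0,0,0],[0.4,0,0,0,0,0,0]]' 40
python3 look.py w13 marker_mid
```

```text
time: 18.9
ee_pos: [0.4758, -0.2411, 0.164]
tcp_rot: [-89.9, -0.0, 82.0]
wrist_force: [2.3, 0.3, 0.9]
opening: 0.0508
time: 19.4
ee_pos: [0.4747, -0.3971, 0.0948]
tcp_rot: [-89.7, -0.2, 81.9]
wrist_force: [-1.0, 0.6, -0.8]
opening: 0.0511
time: 19.6
ee_pos: [0.4768, -0.3949, 0.1005]
tcp_rot: [-90.0, -0.0, 82.1]
wrist_force: [-1.1, -0.2, 0.8]
opening: 0.0512
cmd [ 0.4768 -0.3949  0.1005] [-8.996e+01 -4.000e-02  8.212e+01] open 0.0512
marker_mid 0.76 3761 u 312 335 v 147 331 c [ 0.4782 -0.3956] wh [0.016 0.134] yaw 171.6 z [0.01  0.015 0.017]
```

View pics/w13.png

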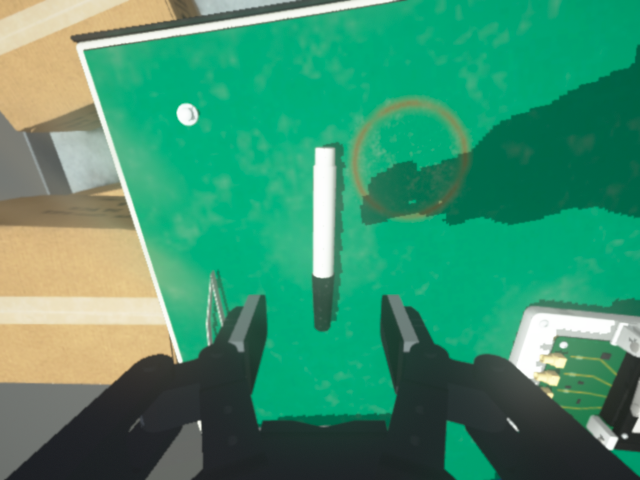

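The marker (323,147–331) is centred between the jaws and aligned with them.

```bash
python3 -m jog '[[0.4,0,0,-1.4,0,0,0],[0.4,0,0,-2.7,0,0,0],[0.4,0,0,-3.5,0,0,0],[0.4,0,0,-3.8,0,0,0],[0.5,0,0,-3.8,0,0,0]]' 40
python3 -m jog '[[1,0,0,0,0,0,0],[1,0,0,0,0,0,0],[1,0,0,0,0,0,0],[1,0,0,0,0,0,0],[1,0,0,0,0,0,0]]' 40
python3 -m jog '[[1,0,0,0.4,0,0,0],[1,0,0,1.5,0,0,0],[1,0,0,3.2,0,0,0],[1,0,0,5,0,0,0],[1,0,0,6.4,0,0,0]]' 40
python3 look.py w14 marker_mid
```

```text
time: 20.2
ee_pos: [0.4771, -0.3955, 0.0058]
tcp_rot: [-90.0, 0.0, 82.1]
wrist_force: [0.5, -0.8, 0.6]
opening: 0.0428
time: 20.7
ee_pos: [0.4778, -0.3967, 0.0075]
tcp_rot: [-90.2, 0.1, 82.1]
wrist_force: [-0.4, 0.7, 5.5]
opening: 0.0131
time: 21.2
ee_pos: [0.4769, -0.3962, 0.1693]
tcp_rot: [-90.1, 0.1, 82.1]
wrist_force: [-0.3, -0.7, 0.1]
opening: 0.0135
cmd [ 0.4769 -0.3962  0.1693] [-9.014e+01  9.000e-02  8.207e+01] open 0.0135
marker_mid 0.69 8295 u 306 342 v 160 426 c [ 0.4742 -0.3961] wh [0.014 0.129] yaw 171.9 z [0.172 0.176 0.178]
```

```bash
python3 -m jog '[[1,0,1.9,0,0,0,0.5],[1,0,3.8,0,0,0,1],[1,0.1,5.7,0,0,0,1.5],[1,0.22,7.6,0,0,0,2],[1,0.22,9.5,0,0,0,2.4]]' 40
python3 -m jog '[[1,0,1.9,0,0,0,0],[1,0,3.8,0,0,0,0],[1,0,5.7,0,0,0,0],[1,0,7.6,0,0,0,0],[1,0,8.32,0,0,0,0]]' 40
python3 -m jog '[[1,0,0,0,0,0,0],[1,0,0,0,0,0,0]]' 40
python3 rest.py
```

```text
time: 21.8
ee_pos: [0.482, -0.1567, 0.1655]
tcp_rot: [-90.0, 0.0, 94.2]
wrist_force: [1.2, 0.5, -0.2]
opening: 0.013
time: 22.3
ee_pos: [0.4818, 0.0528, 0.1657]
tcp_rot: [-90.0, -0.0, 94.2]
wrist_force: [0.8, -0.8, 0.2]
opening: 0.0131
time: 22.5
ee_pos: [0.4822, 0.0496, 0.1654]
tcp_rot: [-90.0, 0.0, 94.1]
wrist_force: [0.3, -0.7, -0.2]
opening: 0.0135
cmd [0.4822 0.0496 0.1654] [-9.000e+01  2.000e-02  9.414e+01] open 0.0135
locator_mid 0.67 3588 u 375 405 v 140 315 c [0.4813 0.0995] wh [0.021 0.142] yaw 6.1 z [0.041 0.048 0.052]
torque_wrench_mid 0.87 4896 u 163 217 v 106 324 c [ 0.487  -0.0544] wh [0.022 0.176] yaw 5.1 z [0.035 0.043 0.048]
plate [0.48794541 0.01383469] [0.12951377034187317, 0.37737539410591125] 93.97237
wire -0.04 [(-165, 50), (-159, 53), (-153, 52), (-147, 51), (-141, 42), (-134, 48), (-128, 48), (-122, 48), (-116, 49), (-110, 52), (-104, 52), (-98, 52), (-92, 49), (-86, 47), (-80, 48), (-74, 48), (-68, 46), (-62, 51), (-56, 52), (-50, 52), (-44, 52), (-38, 46), (-32, 48), (-26, 48), (-20, 48), (-14, 48), (-8, 52), (-2, 52), (3, 53), (9, 51), (15, 42), None, None, None, (39, 50), (45, 52), (51, 53), (57, 52), (63, 48), (69, 49), (75, 53), (81, 52), (87, 45), (93, 53), (99, 52), (105, 52), (111, 51), (117, 45), (123, 47), (129, 47), (135, 44), (141, 49), (147, 52), (153, 52), (159, 52), None] x -0.0403
wire 0.04 [(-165, 51), (-159, 52), (-153, 52), (-147, 51), (-141, 43), (-134, 35), (-128, 37), (-122, 39), (-116, 49), (-110, 52), (-104, 52), (-98, 52), (-92, 49), (-86, 42), (-80, 42), (-74, 42), (-68, 43), (-62, 51), (-56, 52), (-50, 52), (-44, 52), (-38, 46), (-32, 34), (-26, 37), (-20, 34), (-14, 47), (-8, 52), (-2, 52), (3, 52), (9, 50), None, None, None, None, (39, 49), (45, 52), (51, 51), (57, 51), (63, 48), (69, 48), (75, 50), (81, 50), (87, 45), (93, 51), (99, 52), (105, 52), (111, 51), (117, 44), (123, 48), (129, 48), (135, 44), (141, 49), (147, 53), (153, 52), (159, 51), None] x 0.0387
```

```bash
python3 -m jog '[[1,0,0,-1.6,0,0,0],[1,0,0,-3.2,0,0,0],[1,0,0,-4.3,0,0,0],[1,0,0,-4.8,0,0,0],[1,0,0,-4.94,0,0,0]]' 40
python3 -m jog '[[1,0,0,0,0,0,0],[0.69,0,0,0,0,0,0],[0.69,0,0,0,0,0,0],[0.69,0,0,0,0,0,0]]' 40
python3 -m jog '[[0.69,0,0,0.4,0,0,0],[0.69,0,0,1.2,0,0,0],[0.69,0,0,2.8,0,0,0],[0.69,0,0,4.6,0,0,0],[0.69,0,0,5,0,0,0]]' 40
python3 look.py w15 orange_driver_mid red_driver_mid torque_wrench_mid ferrule_cleaner_mid locator_mid marker_mid red_pen_mid
```

```text
time: 23.2
ee_pos: [0.4817, 0.0489, 0.0408]
tcp_rot: [-89.9, 0.0, 94.0]
wrist_force: [-0.7, 0.7, 1.6]
opening: 0.013
time: 23.6
ee_pos: [0.4829, 0.0496, 0.0428]
tcp_rot: [-90.1, -0.0, 94.1]
wrist_force: [0.2, -0.3, -0.4]
opening: 0.0261
time: 24.1
ee_pos: [0.4839, 0.0497, 0.1728]
tcp_rot: [-90.4, -0.0, 94.1]
wrist_force: [0.4, -0.7, 0.2]
opening: 0.0266
cmd [0.4839 0.0497 0.1728] [-9.042e+01 -1.000e-02  9.408e+01] open 0.0266
orange_driver_mid 0.75 1811 u 247 269 v 135 293 c [ 0.4821 -0.001 ] wh [0.014 0.13 ] yaw 5.3 z [0.037 0.045 0.048]
red_driver_mid 0.73 37174 u 70 506 v 140 277 c [0.4854 0.019 ] wh [0.126 0.376] yaw 93.9 z [0.007 0.008 0.051]
red_driver_mid 0.64 2541 u 105 150 v 135 300 c [ 0.4933 -0.1031] wh [0.018 0.137] yaw 5.4 z [0.034 0.044 0.048]
torque_wrench_mid 0.7 4827 u 166 219 v 102 316 c [ 0.4867 -0.0543] wh [0.022 0.176] yaw 4.9 z [0.008 0.043 0.048]
torque_wrench_mid 0.4 36726 u 71 505 v 140 277 c [0.4852 0.019 ] wh [0.125 0.375] yaw 93.8 z [0.007 0.008 0.051]
ferrule_cleaner_mid 0.84 3338 u 432 469 v 110 319 c [0.4755 0.1496] wh [0.015 0.173] yaw 3.8 z [0.038 0.045 0.047]
locator_mid 0.72 3350 u 374 403 v 137 306 c [0.481  0.0995] wh [0.02 0.14] yaw 6.0 z [0.041 0.048 0.052]
marker_mid 0.6 2899 u 313 335 v 139 301 c [0.4831 0.049 ] wh [0.016 0.134] yaw 2.7 z [0.042 0.047 0.05 ]
red_pen_mid 0.64 461 u 290 354 v 363 371 c [0.65   0.0597] wh [0.01  0.068] yaw 94.1 z [0.004 0.008 0.01 ]
red_pen_mid 0.54 3333 u 374 403 v 137 305 c [0.4805 0.0995] wh [0.02  0.139] yaw 6.1 z [0.041 0.048 0.052]
```

View pics/w15.png

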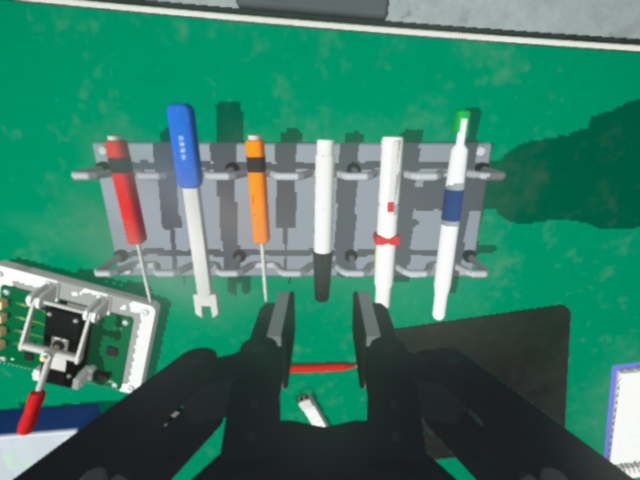

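All six notches are filled, left to right as seen from the robot: cleaner, locator, marker, orange driver, torque key, red driver. The pen is undisturbed at (322,367).

```bash
python3 -m jog '[[0.69,0,0,0,0,0,0],[0.69,0,0,0,0,0,0],[0.69,0,0,0,0,0,0]]'; python3 -c "
from workcell import bot; print(bot.job_done())"
```

```text
time: 24.8
ee_pos: [0.4822, 0.0495, 0.1666]
tcp_rot: [-90.0, -0.0, 94.1]
wrist_force: [0.6, 0.4, -1.1]
opening: 0.0265
the job is handed in; nothing more can be done
None
```

I laid all four tools in their notches and handed the job in at about 25 s of the 106 s allowed. From left to right as seen from the robot, the rest now holds the ferrule cleaner, fault locator, marker, orange driver, torque key and red driver.

**Placed tools:** in the last wrist picture each tool lies across both wires. Three measure within about 2 mm of their notch centres sideways. The cleaner reads about 4 mm off there, because it is seen at a slant. Their tops stand at about 45–47 mm, and they are within about 1.5° of square to the rest.

**Tools that stay:** the torque key and locator show no movement beyond the few millimetres of measuring scatter. The red pen looked undisturbed, but it was partly hidden by the gripper in that picture, so I checked its position only roughly.

**Disagreements:** the network sometimes gave a wrong match, such as the rest reported as the red driver. I set those aside against the picture.

The gripper was clear of everything, about 0.17 m above the worktop, when I handed in.

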